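Write the batch tags of sample jars

TASK

Write the tags of this batch of jars: first turn the small inner knob of the console's dial until its pointer line is in line with the white mark on the outer ring, leaving the ring as it is set. Then stand every jar upright on the flat writing pad and, with all of them there, push the console's spring plunger fully down to its stop for a moment and let it come back up. Finally stand all the jars upright in the low tray, and leave the dial as set and the marker and timer where they are.

Things in the scene. Friction and masses are not known exactly. Their poses are not given: they have to be found in the camera images.
- inner_knob (a joint): Angle of the small inner knob of the concentric dial on the console, rad, growing anticlockwise seen from above, range -3 to 3. At 0 its pointer line points along the console's +x. It stays where it is left (friction 0.03 N m). Equal readings of inner_knob and outer_ring mean that the pointer line is in line with the ring's mark.
- outer_ring (a joint): Angle of the outer ring, same zero and direction as inner_knob. It turns as easily as the knob (0.02 N m), so a finger that rubs on it drags it along.
- knob_centre (a point): Point on the dial's axis, 18 mm above the ring's top face. The inner knob is a knurled aluminium cylinder, 30 mm across, standing 28 mm above the ring, with a black pointer line on its top from the centre to the rim. Turns with the knob: x axis along the pointer line, z up.
- ring_mark (a point): White radial mark on the top face of the outer ring, 34 mm from the dial's axis. The ring is a dark steel disc, 84 mm across, its top face 64 mm above the worktop. Turns with the ring: x axis points outward along the mark.
- plunger (a joint): Travel of the spring plunger, m: 0 is up, 0.016 is down on its stop. Springs back by itself; 3 N starts it, 8 N holds it on the stop.
- plunger_top (a point): Centre of the top of the plunger's round black head (42 mm across), 95 mm above the worktop when up. Moves with the plunger.
- console: Console of the tag writer, fixed: grey box 130 (x) by 240 (y) by 50 mm high, origin under its centre; the dial's axis stands at y = +60 mm, the plunger's at y = -60 mm, both at x = 0. Its -x side faces the robot.
- pad_centre (a point): Centre of the top of the writing pad, fixed: a flat slab 150 (x) by 240 (y) mm, 8 mm high, dark top with four standing circles at x = +-38, y = +-80 mm (any place on the pad will do). z up.
- tray_centre (a point): Centre of the inner floor of the low tray, fixed: aluminium, inside 150 (x) by 240 (y) mm, wall 4 mm thick, rim 17 mm above the worktop, floor 4 mm above the worktop. z up.
- marker_mid (a point): Centre of a black marker pen, 147 mm long, lying behind the work; a bystander, leave it alone.
- timer_mid (a point): Middle of a small bench timer, 53 by 66 by 63 mm high; a bystander, leave it alone.
- jar_1_mid (a point): Middle (23 mm above the base) of a squat round amber sample jar with a white screw cap, 56 mm across, 46 mm high, about 0.12 kg, z axis up; three or four such jars are there, all alike (None: this one is absent).
- jar_2_mid (a point): Middle (23 mm above the base) of a squat round amber sample jar with a white screw cap, 56 mm across, 46 mm high, about 0.12 kg, z axis up; three or four such jars are there, all alike (None: this one is absent).
- jar_3_mid (a point): Middle (23 mm above the base) of a squat round amber sample jar with a white screw cap, 56 mm across, 46 mm high, about 0.12 kg, z axis up; three or four such jars are there, all alike (None: this one is absent).
- jar_4_mid (a point): Middle (23 mm above the base) of a squat round amber sample jar with a white screw cap, 56 mm across, 46 mm high, about 0.12 kg, z axis up; three or four such jars are there, all alike (None: this one is absent).
There are look-alikes about, which are no part of the job. What is shaped like the part that bears jar_4_mid but blue or brown is not meant.

How it is judged:
By the outcome, as a careful person would: the job done as asked, in the order asked, and still so for the second after the job is handed in, with the robot touching nothing.
Of jar_1, jar_2, jar_3, jar_4 only 3 to 4 are there at a start; the rules pass over those that are not, and their reading is None.
At some moment in a run one of jar_1, jar_2, jar_3, jar_4 may be knocked a few centimetres aside while the robot is not near it.
It also fails if it takes over 210 s, if anything falls off the work surface, if the arm or the gripper's body presses on something with over 40 N, if the wrist force passes 120 N, or if a joint passes its speed limit or range.

ROBOT

A 6-joint arm with a two-finger parallel gripper is mounted at the origin on a cart in front of the work surface, level with it; the furniture and walls round the work are solid. World frame = base frame: x ahead of the robot, y to its left, z up, the work surface at z = 0. Lengths are in mm, angles in rad, forces in N, time in s.
With the tool pointing down it reaches from about 300 to 775 mm from the base axis. Payload 14.6 kg.
Tool frame: the origin (TCP) lies midway between the tips of the shut fingers; the grasp point (between the pads) lies grasp_offset behind it (grasp_offset is the distance from the TCP to the grasp point, in mm); z points along the fingers, y is the line along which they close (so a half turn about z gives the same grasp; the last joint's range is limited). The gripper opens to 94 mm and grips with 3 to 60 N. Pads are 16 mm wide; open, the fingers measure 119 mm over their backs; the gripper's body (75 mm by 177 mm) begins 78 mm behind the grasp point.
Start: joints at [1.128, 0.3, 1.521, -0, 1.321, -0.067], TCP at [201.856, 511.609, 205.446] pointing down, gripper open.
Joint ranges: [-3.03, 3.03], [-0.79, 2.21], [0.23, 2.52], [-1.04, 4.18], [0, 3.07], [-2.55, 2.55]. Speed limits (rad/s): [2.22, 2.22, 2.57, 3.14, 3.14, 3.14].

INTERFACE

Orientations are given as [roll, pitch, yaw] about the fixed x, y, z axes, in that order (R = Rz(yaw) Ry(pitch) Rx(roll)).
In Python, from cell import * gives the robot as it stands. The module is installed in compiled form; this text tells all that it offers.
- The arm moves only by the shell command python3 -m jog 'ROWS' [FORCE]. ROWS is JSON, a list of rows, each a list of 3 entries, a list of its own where there are three numbers: the finger opening in mm, from 0 to 94, then the shift along the tool's x, y, z in units of 50 mm (1.0 is 50 mm), then the turn about the tool's z in units of 180 degrees (1.0 is 180 degrees). In form: [[fingers, [dx, dy, dz], twist], ...]. A call has 1 to 20 rows; each row shifts and turns the commanded pose from where the row before left it, along the tool's axes as they then stand; what a row does not reach is not made up. A row lasts 1/10 s, in which the tool goes at most 50 mm and 8.59 degrees, less where a joint would pass 70% of its speed; a pose out of reach is approached as far as the arm can. A call with a number of a shift or a turn outside -1 to 1 is refused whole. A call with a gripper value outside its range is refused whole. The fingers move at their own pace and stop on an object; FORCE is the grip in N (left out, the last holds). Time passes only in rows, so rows that do not move let the fingers close. It gives the time, the measured TCP pose, the force, the opening and the grip force at its end, in the units of the state.
- read_state(): the state, without advancing time (a new reading comes with each control period).
- camera(name): name is "scene" or "side" or "wrist"; returns the picture (420x560x3 uint8, red, green, blue); there is no depth.
- calibration(name): a dict with "mtx" (3x3 intrinsics, pixels), "cam_to_world" (4x4, takes a point from camera to world coordinates); the wrist camera has in their place "hand_eye" (4x4, takes a point from camera to tool coordinates, whose origin is the TCP and whose axes are the flange's). Camera axes: x right, y down, z forward; pixel columns grow to the right and rows downward; lengths in mm; the calibration is good to about 2 mm. A picture is of the moment at which its call begins: read the wrist's pose just before it. calibration takes no time and is no camera call.
- sign_off(): hands the job in; it is judged then, once.
Trained networks look in the newest picture that a camera, given by its name, has taken for a name from the list of things; names that differ only in an ending like _2 or _b are one class to them, and where a whole thing is asked for, a point or a joint stands for the part that bears it (a point fixed in the world has none). Each returns a list of dicts, best first, with "conf" (0 to 1); they miss things now and then, are a little off and sometimes report something else, mostly with a low value. They report only what shows in the picture. A call takes as long as a camera call. They do not tell look-alikes from the thing itself.
- regions_of(camera, query): "pixels" (420x560 bool, what is visible of it) and "rect" ([centre column, centre row, width, height] in pixels, round what is visible of it).
The state is a dict: "clock": time; "joints": joint angles; "qd": joint speeds; "effort": joint torques, N m; "eef_pos": TCP position; "eef_rot": TCP orientation; "wrist_force": force on the tool from outside, world axes, zero at the start; "moment": the same for the moment, N m; "finger_gap": finger opening in mm; "finger_force": force on a finger pad.
Only numpy, scipy, OpenCV 4.12 (cv2) and the standard library are available. Lean on these libraries where they do the work, as an engineer would, in place of code of your own. Each camera call takes 0.05 s, during which the arm holds its last target. There are 200 camera calls.

## Working session

There is one attempt and no reset: what is moved stays moved. The work goes in short steps, Python scripts to look and compute and a shell command to move; the robot and the scene stay as the last step left them, time stands still between calls to the robot, and variables do not carry over. Pictures are saved under pics/ and viewed, at most 14 in all, crops included, and the job is handed in when it is done.

```bash
mkdir -p pics; cat > h.py <<'E'
from cell import *
import numpy as np, cv2
from scipy.spatial.transform import Rotation as R
def T(p,r):
    M=np.eye(4);M[:3,:3]=R.from_euler('xyz',r).as_matrix();M[:3,3]=p;return M
def pose(name,s=None):
    c=calibration(name)
    if name!='wrist': return np.array(c['mtx']),np.array(c['cam_to_world'])
    s=s or read_state()
    return np.array(c['mtx']),T(s['eef_pos'],s['eef_rot'])@np.array(c['hand_eye'])
def px2w(K,M,u,v,z):
    d=M[:3,:3]@np.linalg.solve(K,[u,v,1.]);o=M[:3,3]
    return o+d*(z-o[2])/d[2]
def w2px(K,M,p):
    q=np.linalg.inv(M)@np.append(p,1.);q=K@q[:3];return q[:2]/q[2]
def shot(name,f=None):
    s=read_state();im=camera(name)
    if f: cv2.imwrite('pics/'+f,im[:,:,::-1])
    return im,*pose(name,s)
E
python3 - <<'E'
from h import *
for n in('scene','side'):
    im,K,M=shot(n,n+'0.png'); print(n,M[:3,3].round())
    for q,z in(('jar_1_mid',23),('console',25),('inner_knob',92),('plunger_top',95),('outer_ring',64),('marker_mid',5),('timer_mid',30)):
        for r in regions_of(n,q):
            u,v=r['rect'][:2];print(q,round(r['conf'],2),np.round(r['rect']),px2w(K,M,u,v,z).round())
print(read_state())
E
```

```text
scene [145. 696. 799.]
jar_1_mid 0.54 [341. 215.  21.  21.] [ 434. -153.   23.]
jar_1_mid 0.21 [288. 279.  14.  12.] [449. 137.  23.]
console 0.95 [260. 219.  76.  71.] [631. -14.  25.]
inner_knob 0.49 [250. 217.  13.  13.] [616.  54.  92.]
plunger_top 0.47 [270. 192.  17.  14.] [625. -67.  95.]
outer_ring 0.91 [251. 222.  34.  22.] [621.  43.  64.]
marker_mid 0.52 [181. 284.  39.  40.] [684. 277.   5.]
marker_mid 0.17 [249. 217.  14.  11.] [676. -23.   5.]
timer_mid 0.73 [287. 172.  17.  23.] [ 678. -260.   30.]
side [ 101. -848.  957.]
jar_1_mid 0.76 [270. 278.  16.  24.] [ 434. -153.   23.]
console 0.78 [306. 226.  75.  64.] [633. -25.  25.]
inner_knob 0.51 [294. 202.  14.  13.] [618.  27.  92.]
plunger_top 0.7 [293. 203.  14.  15.] [612.  21.  95.]
plunger_top 0.48 [317. 224.  14.  14.] [624. -99.  95.]
outer_ring 0.85 [294. 208.  24.  15.] [619.  28.  64.]
outer_ring 0.2 [332. 330. 101.  97.] [ 474. -399.   64.]
timer_mid 0.97 [358. 266.  23.  29.] [ 670. -247.   30.]
{'clock': 0.8, 'joints': array([ 1.12841219e+00,  2.99888503e-01,  1.52100629e+00,  5.31332181e-06,
        1.32071181e+00, -6.66128206e-02]), 'qd': array([ 0.00083155,  0.00103392, -0.00109101, -0.0014    , -0.00180098,
       -0.00069621]), 'effort': array([-1.24544265e-03, -5.31629992e+01, -3.52902317e+01,  7.07428157e-02,
        2.13491963e-02, -2.24609613e-05]), 'eef_pos': array([201.84597822, 511.60660672, 205.4492287 ]), 'eef_rot': array([-3.14157908e+00, -6.06497355e-06,  2.76582002e+00]), 'wrist_force': array([-0.38313232,  0.47850682,  0.55084887]), 'moment': array([ 0.02282346,  0.01154287, -0.00136797]), 'finger_force': 0.0, 'finger_gap': 94.09125366727692}
```

```bash
python3 -c "
from h import *
print(calibration('wrist'))"
```

```text
{'mtx': array([[353.28697374,   0.        , 280.00929863],
       [  0.        , 353.28697374, 213.28312575],
       [  0.        ,   0.        ,   1.        ]]), 'hand_eye': array([[ 2.43676227e-04, -9.59332611e-01, -2.82278024e-01,
         8.33878051e+01],
       [ 9.99999935e-01,  1.58243400e-04,  3.25452743e-04,
         4.86916397e-01],
       [-2.67548795e-04, -2.82278085e-01,  9.59332586e-01,
        -1.79998213e+02],
       [ 0.00000000e+00,  0.00000000e+00,  0.00000000e+00,
         1.00000000e+00]])}
```

View pics/scene0.png

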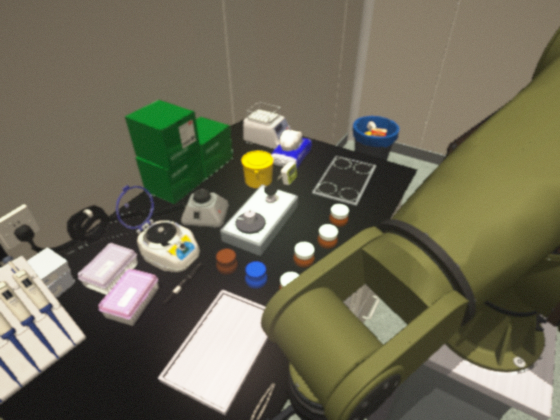

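View pics/side0.png

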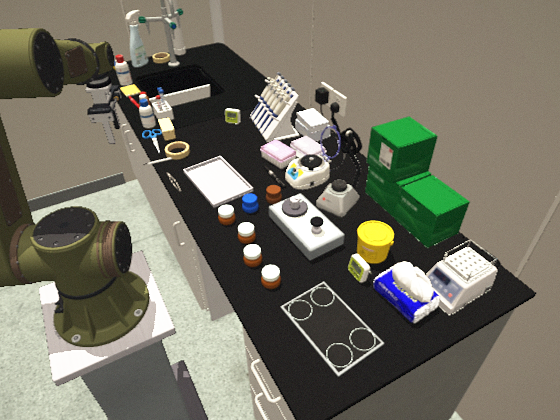

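The scene shows four amber jars with white caps: scene (340,215), (328,236), (304,253), (290,281); side (271,277), (253,255), (246,233), (227,215). The all-blue one at side (250,203) and the all-brown one at (274,194) are look-alikes. The pad is at side (332,327), the tray at (217,181), and the console at (306,226).

```bash
python3 - <<'E'
from h import *
K,M=pose('side');Ks,Ms=pose('scene')
for p in((271,277),(253,255),(246,233),(227,215),(250,203),(274,194)): print('jar',px2w(K,M,*p,25).round())
for p in((340,215),(328,236),(304,253),(290,281)): print('jar s',px2w(Ks,Ms,*p,25).round())
im=cv2.imread('pics/side0.png')
for p in((281,301),(322,281),(382,343),(341,371)): print('pad',px2w(K,M,*p,8).round())
for p in((217,155),(253,185),(221,206),(181,174)): print('tray',px2w(K,M,*p,17).round())
for p in((345,157),(377,168),(348,203),(313,188)): print('pad s',px2w(Ks,Ms,*p,8).round())
print('plunger',px2w(K,M,317,222,95).round(),px2w(Ks,Ms,270,190,95).round(), 'dial',px2w(K,M,293.5,208,64),px2w(Ks,Ms,251,222,64))
cv2.imwrite('pics/c1.png',cv2.resize(im[140:310,160:360],None,fx=4,fy=3.5,interpolation=2)[:595])
E
```

```text
jar [ 438. -155.   25.]
jar [431. -55.  25.]
jar [452.  40.  25.]
jar [434. 147.  25.]
jar [526. 164.  25.]
jar [620. 165.  25.]
jar s [ 435. -152.   25.]
jar s [428. -52.  25.]
jar s [456.  40.  25.]
jar s [441. 142.  25.]
pad [ 428. -229.    8.]
pad [ 563. -226.    8.]
pad [ 585. -463.    8.]
pad [ 454. -474.    8.]
tray [544. 499.  17.]
tray [583. 256.  17.]
tray [438. 207.  17.]
tray [380. 450.  17.]
pad s [ 557. -475.    8.]
pad s [ 431. -467.    8.]
pad s [ 443. -236.    8.]
pad s [ 574. -249.    8.]
plunger [629. -90.  95.] [630. -73.  95.] dial [618.41200236  29.7488484   64.        ] [621.47367369  43.4953606   64.        ]
```

View pics/c1.png

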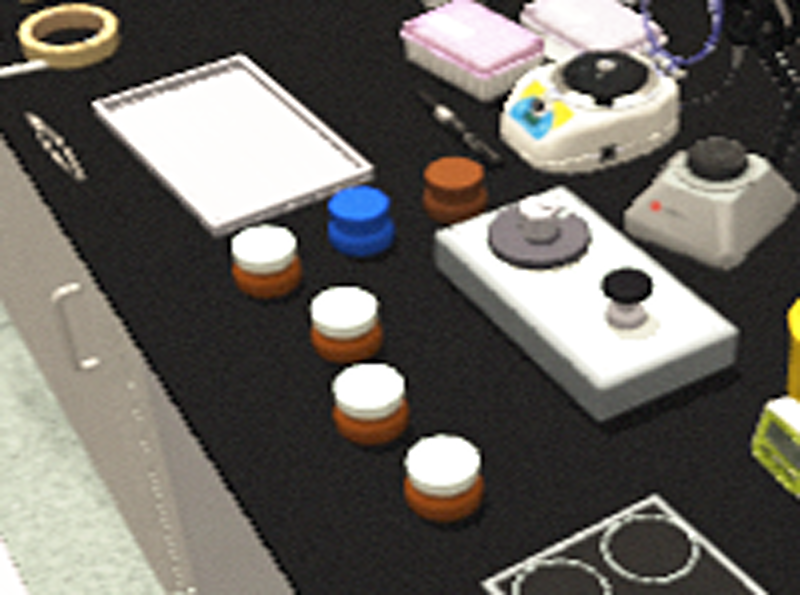

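The crop confirms four white-capped amber jars, with all-blue and all-brown look-alikes, and the dial at side (294,205). Next I go above the console for a close look.

```bash
python3 -m jog '[[94,[0,0,-0.4],-0.04],[94,[0,0,-0.5],-0.04],[94,[0,0,-0.5],-0.0396],[94,[-0.46,-0.65,0],0],[94,[-0.46,-0.65,0],0],[94,[-0.46,-0.65,0],0],[94,[-0.46,-0.65,0],0],[94,[-0.46,-0.65,0],0],[94,[-0.46,-0.65,0],0],[94,[-0.46,-0.65,0],0],[94,[-0.46,-0.65,0],0],[94,[-0.46,-0.65,0],0],[94,[-0.46,-0.65,0],0],[94,[-0.46,-0.65,0],0],[94,[-0.46,-0.65,0],0],[94,[-0.46,-0.65,0],0],[94,[-0.46,-0.65,0],0],[94,[-0.46,-0.65,0],0],[94,[-0.46,-0.65,0],0]]' 20; python3 - <<'E'
from h import *
import cell
print([a for a in dir(cell) if not a.startswith('_')])
s=read_state();print(s['eef_pos'],s['eef_rot'],s['joints'].round(2))
im,K,M=shot('wrist','w1.png')
for q,z in(('jar_1_mid',23),('console',50),('inner_knob',92),('plunger_top',95),('outer_ring',64)):
    for r in regions_of('wrist',q):
        u,v=r['rect'][:2];print(q,round(r['conf'],2),np.round(r['rect']),px2w(K,M,u,v,z).round())
E
```

```text
clock: 2.7
eef_pos: [570.6, -10.0, 275.5]
eef_rot: [3.142, 0.0, 3.141]
wrist_force: [-0.3, 0.2, -0.7]
finger_gap: 94.3
finger_force: 0.0
['Unreachable', 'calibration', 'camera', 'grasp_offset', 'read_state', 'regions_of', 'sign_off']
[570.56999514  -9.96554475 275.52078181] [3.14156816e+00 2.28267822e-04 3.14139139e+00] [-0.08  0.3   1.35  0.    1.48 -1.65]
jar_1_mid 0.67 [156.  65.  53.  54.] [ 439. -150.   23.]
console 0.81 [268. 228. 205. 117.] [625. -23.  50.]
inner_knob 0.81 [327. 240.  36.  31.] [625.  42.  92.]
plunger_top 0.73 [220. 246.  37.  38.] [631. -75.  95.]
outer_ring 0.61 [323. 233.  76.  72.] [627.  42.  64.]
```

View pics/w1.png

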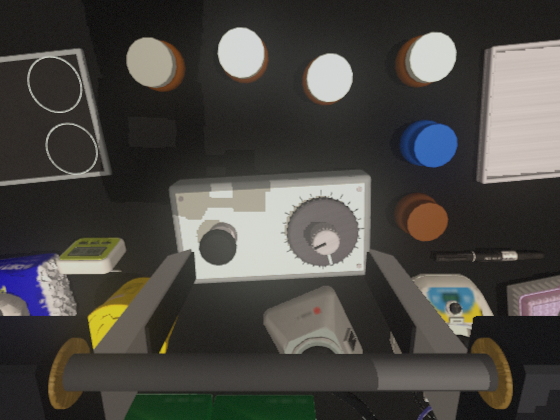

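Wrist view: the dial is at (323,233), the knob at (327,240), the plunger at (220,246), the timer at (92,253). Jars are at (156,65), (242,54), (330,78), (430,58). I'll zoom in on the dial to read the pointer and the mark.

```bash
python3 - <<'E'
from h import *
im=cv2.imread('pics/w1.png')
cv2.imwrite('pics/c2.png',cv2.resize(im[185:285,270:390],None,fx=6,fy=6,interpolation=2))
K,M=pose('wrist')
print(cell.grasp_offset if 'cell' in globals() else grasp_offset)
for p in((187,196),(172,180),(370,172),(370,272),(188,281)):print(px2w(K,M,*p,50).round(1))
for p in ([624,44,92],[624,44,64],[570.6,-10,275.5]):print(w2px(K,M,p))
for p in((29,90),(242,54),(330,78),(430,58),(156,62)):print(px2w(K,M,*p,46).round(1))
E
```

```text
18.8
[ 584.5 -116.4   50. ]
[ 565.4 -132.5   50. ]
[555.8  97.4  50. ]
[682.6 106.6  50. ]
[ 695.3 -123.3   50. ]
[326.17613575 240.15142837]
[323.18149752 231.67294312]
[274.13151563 267.24569367]
[ 466.3 -281.9   46. ]
[429.7 -47.4  46. ]
[453.6  47.5  46. ]
[433.5 153.7  46. ]
[ 437.7 -139.9   46. ]
```

View pics/c2.png

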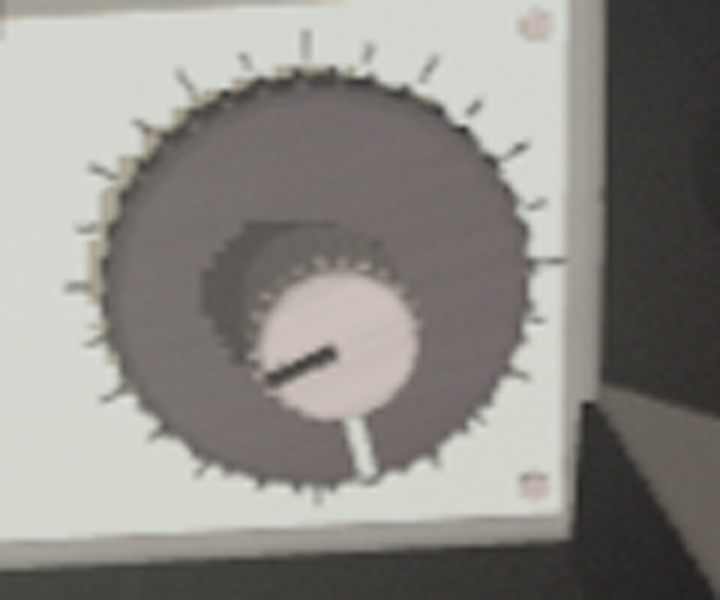

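```bash
python3 - <<'E'
from h import *
K,M=pose('wrist')
f=lambda u,v,z: px2w(K,M,270+u/6,185+v/6,z)
c=f(340,345,92);p=f(268,381,92);p2=f(336,352,92);m=f(369,474,64);m2=f(352,420,64);r=f(317,275,64)
a=lambda d:np.arctan2(d[1],d[0])
print(c,r,m,np.hypot(*(m-c)[:2]),np.hypot(*(m-r)[:2]))
print('pointer',a(p-c),a(p-p2),'mark',a(m-m2),a(m-c),a(m-r))
E
```

```text
[626.75287563  44.64338141  92.        ] [622.95821194  43.55488811  64.        ] [665.27389241  55.49603476  64.        ] 40.020604931773754 43.96825897237202
pointer -1.0709104561187228 -1.1356237923749 mark 0.31999206399784447 0.2746152714374144 0.2750401882128557
```

```bash
python3 -m jog '[[94,[-0.36,0.36,0.6],0],[94,[-0.36,0.36,0.6],0],[94,[-0.36,0.36,0.6],0],[94,[0,0,0],0],[94,[0,0,0],0]]' 12; python3 - <<'E'
from h import *
im,K,M=shot('wrist','w2.png')
for q,z in(('inner_knob',92),('plunger_top',95),('outer_ring',64)):
    for r in regions_of('wrist',q):
        u,v=r['rect'][:2];print(q,round(r['conf'],2),np.round(r['rect']),px2w(K,M,u,v,z).round(1))
cv2.imwrite('pics/c3.png',cv2.resize(cv2.imread('pics/w2.png')[150:350,210:410],None,fx=3,fy=3,interpolation=2))
E
```

```text
clock: 3.5
eef_pos: [623.4, 46.6, 185.7]
eef_rot: [-3.142, -0.0, -3.14]
wrist_force: [0.9, -0.3, 1.1]
finger_gap: 94.1
finger_force: 0.0
inner_knob 0.7 [275. 217.  40.  42.] [623.8  43.7  92. ]
plunger_top 0.64 [126. 227.  50.  50.] [631.7 -76.7  95. ]
outer_ring 0.78 [273. 208.  95.  95.] [624.2  41.2  64. ]
```

View pics/c3.png

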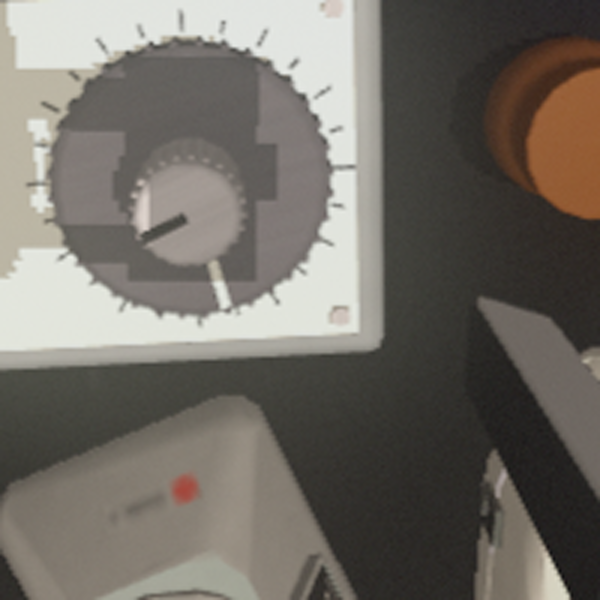

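```bash
python3 - <<'E'
from h import *
s=read_state();print(s['eef_pos'])
K,M=pose('wrist')
f=lambda u,v,z: px2w(K,M,210+u/3,150+v/3,z)
c=f(189,214,92);p=f(143,239,92);p2=f(185,217,92);m=f(224,308,64);m2=f(212,263,64);r=f(191,177,64)
a=lambda d:np.arctan2(d[1],d[0])
print(c,r,m)
print('pointer',a(p-c),a(p-p2),'mark',a(m-m2),a(m-c),a(m-r))
E
```

```text
[623.92795688  45.25817364 187.31835964]
[628.94282205  40.3931841   92.        ] [626.41063751  40.46861574  64.        ] [668.42899852  50.4324117   64.        ]
pointer -1.0535646883376781 -1.069101629728202 mark 0.245738173678874 0.24897148767214564 0.23282912214742077
```

```bash
python3 -m jog '[[60,[-0.05,-0.05,0],0],[60,[0,0,0],0.043],[60,[0,0,0],0.043],[60,[0,0,0],0.043],[60,[0,0,0],0.043],[60,[0,0,0],0.043],[60,[0,0,0],0.043],[60,[0,0,0],0.043],[60,[0,0,0],0.043],[60,[0,0,0],0.043],[60,[0,0,0],0.043],[60,[0,0,0],0],[60,[0,0,0],0],[60,[0,0,0],0],[60,[0,0,0],0],[60,[0,0,0],0]]' 12; python3 - <<'E'
from h import *
im,K,M=shot('wrist','w3.png')
s=read_state();print(s['eef_pos'],s['eef_rot'])
for q,z in(('inner_knob',92),('outer_ring',64)):
    for r in regions_of('wrist',q):
        u,v=r['rect'][:2];print(q,round(r['conf'],2),np.round(r['rect']),px2w(K,M,u,v,z).round(1))
x=cv2.imread('pics/w3.png')[150:350,180:380]
cv2.imwrite('pics/c4.png',cv2.resize(x,None,fx=3,fy=3,interpolation=2))
E
```

```text
clock: 5.3
eef_pos: [626.3, 43.1, 185.5]
eef_rot: [-3.142, -0.0, 1.792]
wrist_force: [0.6, 0.1, -1.1]
finger_gap: 60.1
finger_force: 0.0
[626.34802843  43.07030987 185.46790578] [ 3.14155167e+00 -2.10485210e-06  1.79144254e+00]
inner_knob 0.83 [283. 215.  38.  39.] [627.8  44.8  92. ]
outer_ring 0.8 [283. 208.  96.  98.] [628.4  42.9  64. ]
outer_ring 0.41 [283. 215.  39.  42.] [630.1  37.   64. ]
outer_ring 0.16 [ 77. 318.  64.  42.] [ 457.3 -109.3   64. ]
```

View pics/c4.png

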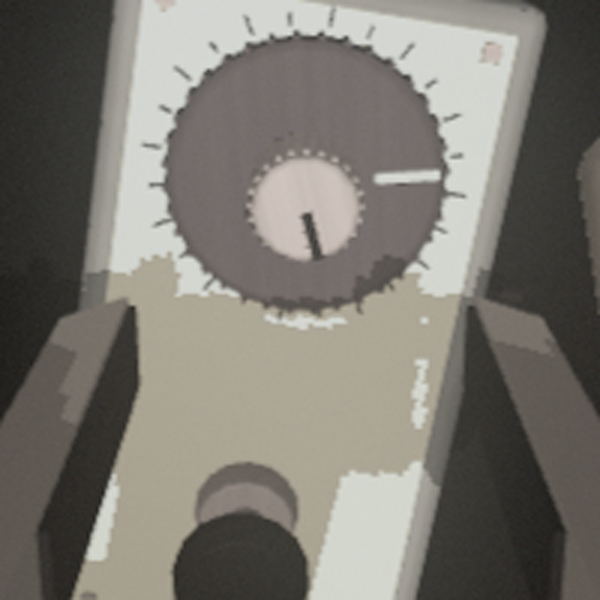

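```bash
python3 -m jog '[[60,[0,0.02,0.46],0],[60,[0,0,0.46],0],[60,[0,0,0.46],0],[60,[0,0,0.46],0],[60,[0,0,0.46],0],[60,[0,0,0],0],[60,[0,0,0],0],[25,[0,0,0],0],[20,[0,0,0],0],[20,[0,0,0],0],[20,[0,0,0],0],[20,[0,0,0],0],[20,[0,0,0],0]]' 12; python3 - <<'E'
from h import *
s=read_state();print(s['eef_pos'],s['wrist_force'],s['finger_gap'],s['finger_force'])
s0=T([626.35,43.07,185.47],[np.pi,0,1.7914])
K=pose('wrist')[0];M=s0@np.array(calibration('wrist')['hand_eye'])
f=lambda u,v,z: px2w(K,M,180+u/3,150+v/3,z)
c=f(305,208,92);p=f(318,259,92);p2=f(306,213,92);m=f(440,175,64);m2=f(375,180,64);r=f(305,173,64)
a=lambda d:np.arctan2(d[1],d[0])
print(c,r)
print('pointer',a(p-c),a(p-p2),'mark',a(m-m2),a(m-c),a(m-r))
E
```

```text
clock: 6.75
eef_pos: [627.5, 43.3, 70.9]
eef_rot: [3.141, 0.0, 1.791]
wrist_force: [-1.0, 0.1, 4.2]
finger_gap: 29.8
finger_force: 12.0
[627.51616143  43.31719219  70.86840664] [-1.01506866  0.14405577  4.23815   ] 29.815658332317504 12.02787953428924
[627.7271368   41.21868084  92.        ] [627.41457274  43.27262393  64.        ]
pointer -1.1100082871756012 -1.1047168887519458 mark 0.300534644963766 0.2571097216533316 0.20526652902434914
```

```bash
python3 -m jog '[[20,[0,0,0],-0.043],[20,[0,0,0],-0.043],[20,[0,0,0],-0.043],[20,[0,0,0],-0.043],[20,[0,0,0],-0.043],[20,[0,0,0],-0.043],[20,[0,0,0],-0.043],[20,[0,0,0],-0.043],[20,[0,0,0],-0.043],[20,[0,0,0],-0.043],[20,[0,0,0],0],[20,[0,0,0],0],[20,[0,0,0],0]]' 12;  python3 -m jog '[[60,[0,0,0],0],[60,[0,0,0],0],[60,[0,0,0],0],[60,[0,0,-0.46],0],[60,[0,0,-0.46],0],[60,[0,0,-0.46],0],[60,[0,0,-0.46],0],[60,[0,0,-0.46],0],[60,[0,0,0],0],[60,[0,0,0],0],[60,[0,0,0],0]]' 12; python3 - <<'E'
from h import *
im,K,M=shot('wrist','w4.png')
s=read_state();print(s['eef_pos'],s['eef_rot'])
x=cv2.imread('pics/w4.png')[165:265,220:345]
cv2.imwrite('pics/c5.png',cv2.resize(x,None,fx=6,fy=6,interpolation=2))
E
```

```text
clock: 8.05
eef_pos: [626.9, 40.5, 70.8]
eef_rot: [-3.138, -0.001, 3.141]
wrist_force: [-6.2, -17.1, 7.0]
finger_gap: 30.1
finger_force: 12.1
clock: 9.15
eef_pos: [626.8, 43.4, 183.9]
eef_rot: [3.142, -0.002, -3.141]
wrist_force: [0.4, -0.0, -0.9]
finger_gap: 60.0
finger_force: 0.0
[626.83484428  43.37587246 183.95629577] [ 3.14155032e+00 -2.16329490e-03 -3.14156176e+00]
```

View pics/c5.png

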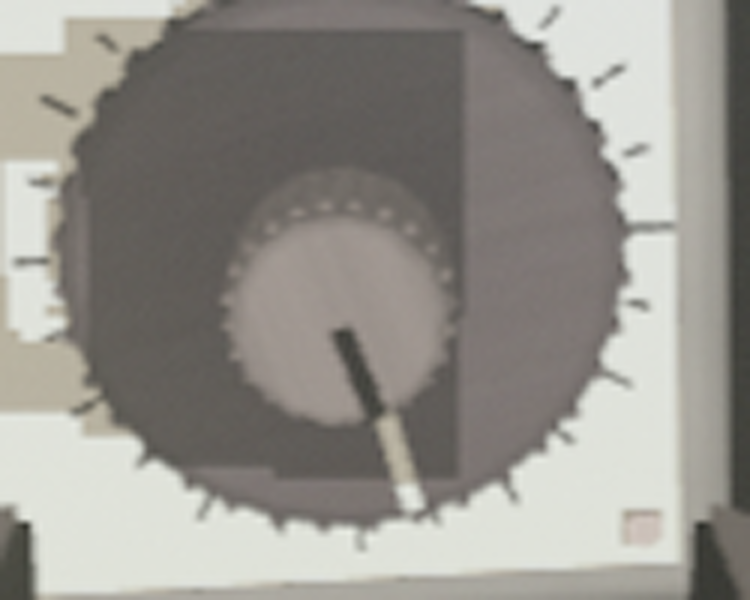

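```bash
cat > ang.py <<'E'
from h import *
# extract pointer (dark) and mark (white) by pixel classification along angle
def meas(c,M,K,im,show=False):
    # rectify both planes around axis c at 0.25 mm/px, axes: col=+y,row=+x
    out={}
    g=cv2.cvtColor(im,cv2.COLOR_RGB2GRAY).astype(np.float32)
    for nm,z,r0,r1 in(('pointer',92,3,13),('mark',64,31,40)):
        th=np.linspace(-np.pi,np.pi,721)[:-1];rr=np.arange(r0,r1,.5)
        P=np.array([[w2px(K,M,[c[0]+r*np.cos(t),c[1]+r*np.sin(t),z]) for r in rr] for t in th],np.float32)
        v=cv2.remap(g,P[...,0],P[...,1],cv2.INTER_LINEAR).mean(1)
        v=(v-np.median(v))*(-1 if nm=='pointer' else 1)
        i=int(np.argmax(v[120:600]))+120;sl=slice(i-24,i+25);w=np.clip(v[sl]-.4*v[i],0,None)
        out[nm]=float((w*th[sl]).sum()/w.sum())
    out['diff']=out['mark']-out['pointer'];return out
E
python3 - <<'E'
from ang import *
K,M=pose('wrist')
f=lambda u,v,z: px2w(K,M,220+u/6,165+v/6,z)
c=f(341,318,92);p=f(377,412,92);p2=f(342,334,92);m=f(412,508,64);m2=f(388,415,64);r=f(342,250,64)
a=lambda d:np.arctan2(d[1],d[0])
print(c,r)
print('pointer',a(p-c),a(p-p2),'mark',a(m-m2),a(m-c),a(m-r))
im=cv2.imread('pics/w4.png')[:,:,::-1].copy()
for cc in (c,r,(627.5,40.5),(628,41.5)):print(np.round(cc[:2],1),meas(cc,M,K,im))
E
```

```text
[627.49715837  41.69111562  92.        ] [625.64631319  41.6007556   64.        ]
pointer 0.3490831387686059 0.40275543015305315 mark 0.2425618587050869 0.263561679349356 0.25415738357462664
[627.5  41.7] {'pointer': 0.27593283506838817, 'mark': 0.2590348564072037, 'diff': -0.016897978661184476}
[625.6  41.6] {'pointer': 0.20598305339174416, 'mark': 0.24613363260055734, 'diff': 0.04015057920881318}
[627.5  40.5] {'pointer': 0.4117048029771789, 'mark': 0.29079560165695995, 'diff': -0.12090920132021893}
[628.   41.5] {'pointer': 0.32121750975279706, 'mark': 0.26830917337776455, 'diff': -0.052908336375032505}
```

```bash
cat > lines.py <<'E'
from h import *
def fit(im,K,M,c):
    hsv=cv2.cvtColor(im,cv2.COLOR_RGB2GRAY).astype(np.float32)
    s=.1;n=1000;res={}
    for nm,z,rmax,r0 in(('pointer',92,13.3,0),('mark',64,41,22)):
        g=(np.mgrid[0:n,0:n]-n/2)*s   # rows x, cols y
        P=np.linalg.inv(M);W=np.stack([g[0]+c[0],g[1]+c[1],np.full((n,n),z),np.ones((n,n))],-1)
        q=W@P.T[:, :3];q=q@K.T;uv=(q[...,:2]/q[...,2:]).astype(np.float32)
        v=cv2.remap(hsv,uv[...,0],uv[...,1],cv2.INTER_CUBIC)
        rr=np.hypot(g[0],g[1]);A=np.arctan2(g[1],g[0])
        ok=(rr<rmax)&(rr>r0)&(A>-.9+REF)&(A<.9+REF)|((rr<4)&(nm=='pointer'))
        med=np.median(v[ok]);w=np.where(ok,(med-v) if nm=='pointer' else v-med,0)
        w=np.clip(w-.5*np.percentile(w[ok],99.7),0,None)
        lab=cv2.connectedComponentsWithStats((w>0).astype(np.uint8));i=1+np.argmax(lab[2][1:,4]);w=w*(lab[1]==i)
        X=g[0][w>0];Y=g[1][w>0];ww=w[w>0]
        mx,my=np.average(X,weights=ww),np.average(Y,weights=ww)
        C=np.cov(np.stack([X,Y]),aweights=ww);e=np.linalg.eigh(C)[1][:,1];e*=np.sign(e[0]) or 1
        res[nm]=(round(float(np.arctan2(e[1],e[0])),3),(round(c[0]+mx,2),round(c[1]+my,2)),round(float(np.sqrt(np.linalg.eigvalsh(C)[1])*3.46),1))
        cv2.imwrite(f'/tmp/{nm}.png',np.clip(v,0,255))
    return res
REF=.3
E
python3 - <<'E'
from lines import *
K,M=pose('wrist')
im=cv2.imread('pics/w4.png')[:,:,::-1].copy()
print(fit(im,K,M,(627.5,41.7)))
im,K,M=shot('wrist');print(fit(im,K,M,(627.5,41.7)))
E
```

```text
{'pointer': (0.383, (np.float64(634.51), np.float64(43.57)), 12.0), 'mark': (0.299, (np.float64(662.74), np.float64(51.08)), 11.3)}
{'pointer': (0.374, (np.float64(634.42), np.float64(43.59)), 11.9), 'mark': (0.289, (np.float64(662.64), np.float64(51.09)), 11.8)}[ WARN:0@0.399] global loadsave.cpp:1063 imwrite_ Unsupported depth image for selected encoder is fallbacked to CV_8U.
```

```bash
python3 -m jog '[[60,[0,0,0.4],0.04],[60,[0,0,0.3],0.04],[60,[0,0,0],0.04],[60,[0,0,0],0.04],[60,[0,0,0],0.04],[60,[0,0,0],0],[60,[0,0,0],0],[60,[0,0,0],0]]' 12;python3 - <<'E'
from lines import *
for i in range(2):
    im,K,M=shot('wrist');print(fit(im,K,M,(627.5,41.2)))
import lines
im=cv2.imread('pics/w3.png')[:,:,::-1].copy()
M=T([626.35,43.07,185.47],[np.pi,0,1.7914])@np.array(calibration('wrist')['hand_eye'])
print(fit(im,K,M,(627.5,41.2))['mark'])
lines.REF=-1.1;print(fit(im,K,M,(627.5,41.2))['pointer'])
E
python3 -m jog '[[60,[0,0,0],0.04],[60,[0,0,0],0.04],[60,[0,0,0],0.04],[60,[0,0,0],0.04],[60,[0,0,0],0.04],[60,[0,0,0],0],[60,[0,0,0],0],[60,[0,0,0],0]]' 12;python3 - <<'E'
from lines import *
for i in range(2):
    im,K,M=shot('wrist','w5.png');print(fit(im,K,M,(627.5,41.2)))
E
```

```text
clock: 10.05
eef_pos: [627.2, 43.3, 150.2]
eef_rot: [-3.141, -0.0, 2.516]
wrist_force: [1.0, -0.0, -0.3]
finger_gap: 60.2
finger_force: 0.0
{'pointer': (0.375, (np.float64(634.42), np.float64(43.33)), 12.1), 'mark': (0.284, (np.float64(657.29), np.float64(49.28)), 17.7)}
{'pointer': (0.38, (np.float64(634.44), np.float64(43.31)), 12.1), 'mark': (0.281, (np.float64(657.33), np.float64(49.3)), 17.7)}
(0.285, (np.float64(657.52), np.float64(49.22)), 18.2)
(-1.104, (np.float64(631.41), np.float64(34.84)), 11.8)
clock: 10.95
eef_pos: [627.3, 43.3, 150.4]
eef_rot: [-3.142, 0.0, 1.888]
wrist_force: [0.6, -0.9, -0.9]
finger_gap: 60.0
finger_force: 0.0
{'pointer': (0.369, (np.float64(634.33), np.float64(43.2)), 12.3), 'mark': (0.279, (np.float64(657.43), np.float64(49.2)), 17.7)}
{'pointer': (0.366, (np.float64(634.33), np.float64(43.17)), 12.2), 'mark': (0.28, (np.float64(657.39), np.float64(49.16)), 17.7)}[ WARN:0@1.427] global loadsave.cpp:1063 imwrite_ Unsupported depth image for selected encoder is fallbacked to CV_8U.
[ WARN:0@1.219] global loadsave.cpp:1063 imwrite_ Unsupported depth image for selected encoder is fallbacked to CV_8U.
```

```bash
python3 -m jog '[[60,[-0.057,0.007,0.397],0],[60,[0,0,0.397],0],[60,[0,0,0.397],0],[60,[0,0,0.397],0],[60,[0,0,0],0],[60,[0,0,0],0],[20,[0,0,0],0],[20,[0,0,0],0],[20,[0,0,0],0],[20,[0,0,0],0],[20,[0,0,0],0],[20,[0,0,0],0.015],[20,[0,0,0],0.014],[20,[0,0,0],0],[20,[0,0,0],0],[20,[0,0,0],0]]' 12;  python3 -m jog '[[60,[0,0,0],0],[60,[0,0,0],0],[60,[0,0,0],0],[60,[0,0,-0.4],0],[60,[0,0,-0.4],0],[60,[0,0,-0.4],0],[60,[0,0,-0.4],0],[60,[0,0,0],0],[60,[0,0,0],0],[60,[0,0,0],0]]' 12;python3 - <<'E' 2>/dev/null
from lines import *
for i in range(3):
    im,K,M=shot('wrist','w6.png');print(fit(im,K,M,(628,40.8)))
E
```

```text
clock: 12.65
eef_pos: [628.2, 40.6, 71.4]
eef_rot: [-3.141, 0.0, 1.794]
wrist_force: [-5.7, -1.3, 5.2]
finger_gap: 30.5
finger_force: 12.0
clock: 13.65
eef_pos: [628.1, 40.7, 149.7]
eef_rot: [-3.14, -0.0, 1.794]
wrist_force: [-0.4, -0.2, -0.0]
finger_gap: 60.0
finger_force: 0.0
{'pointer': (0.276, (np.float64(634.69), np.float64(42.58)), 12.8), 'mark': (0.277, (np.float64(657.48), np.float64(49.16)), 17.2)}
{'pointer': (0.282, (np.float64(634.68), np.float64(42.6)), 12.8), 'mark': (0.279, (np.float64(657.42), np.float64(49.19)), 17.2)}
{'pointer': (0.287, (np.float64(634.71), np.float64(42.63)), 12.9), 'mark': (0.279, (np.float64(657.37), np.float64(49.18)), 16.9)}
```

The dial is aligned: pointer 0.282, mark 0.279. Next I move to a viewpoint over the pad and the jars.

```bash
python3 -m jog '[[94,[0,0,-0.5],-0.043],[94,[0,0,-0.5],-0.043],[94,[0,0,-0.5],-0.043],[94,[0,0,-0.5],-0.043],[94,[0,0,-0.5],-0.043],[94,[0,0,-0.5],-0.043],[94,[0,0,0],-0.043],[94,[0,0,0],-0.043],[94,[0,0,0],-0.043],[94,[0,0,0],-0.043],[94,[0.37,-0.6,0],0],[94,[0.37,-0.6,0],0],[94,[0.37,-0.6,0],0],[94,[0.37,-0.6,0],0],[94,[0.37,-0.6,0],0],[94,[0.37,-0.6,0],0],[94,[0.37,-0.6,0],0],[94,[0.37,-0.6,0],0],[94,[0,0,0],0],[94,[0,0,0],0]]' 20; cat > jars.py <<'E'
from h import *
def jars(show=True,f=None):
    im,K,M=shot('wrist',f)
    h=cv2.cvtColor(im,cv2.COLOR_RGB2HSV)
    out=[]
    for r in regions_of('wrist','jar_1_mid'):
        m=r['pixels'].astype(bool)
        cap=(m&(h[...,1]<70)&(h[...,2]>120)).astype(np.uint8)
        if cap.sum()<60: print('nocap',r['conf'],r['rect']);continue
        u,v,w,hh=r['rect'] if False else (*np.argwhere(cap)[:,::-1].mean(0),0,0)
        out.append(px2w(K,M,u,v,46)[:2]);print('jar',round(r['conf'],2),np.round((u,v)),out[-1].round(1))
    return im,K,M
E
python3 - <<'E'
from jars import *
im,K,M=jars(f='w7.png');print(read_state()['eef_pos'])
E
```

```text
clock: 15.8
eef_pos: [481.1, -200.1, 300.8]
eef_rot: [3.141, -0.0, -3.14]
wrist_force: [-0.3, 0.2, 0.2]
finger_gap: 94.0
finger_force: 0.0
jar 0.58 [321. 144.] [ 438.3 -149.7]
nocap 0.51 [370.2, 307.8, 24.2, 28.5]
[ 481.60569703 -199.16615967  300.85643823]
```

View pics/w7.png

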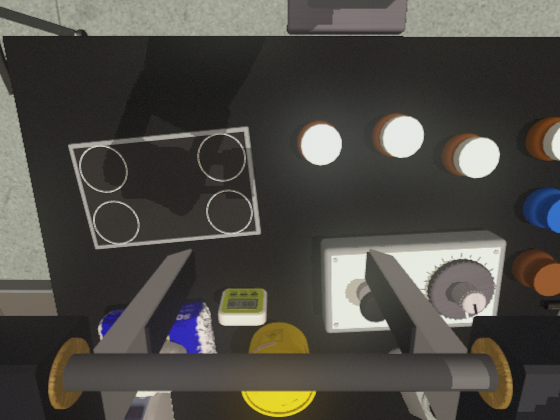

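Wrist view: the pad's circles are at (222,157), (230,212), (103,169), (116,222). Caps are at (321,144), (400,136), (472,156), with the fourth at the right edge.

```bash
python3 - <<'E'
from h import *
K,M=pose('wrist')
print(read_state()['eef_pos'])
P=[px2w(K,M,*p,8)[:2].round(1) for p in((222,157),(230,212),(103,169),(116,222))];print(P,np.mean(P,0),P[0]-P[2],P[1]-P[3],P[1]-P[0])
for p in((321,144),(399,136),(471,156)):print(px2w(K,M,*p,46).round(1))
E
```

```text
[ 481.60569703 -199.16615967  300.85643823]
[array([ 459.7, -275.6]), array([ 536. , -267.7]), array([ 476.4, -436.4]), array([ 551.2, -428.4])] [ 505.825 -352.025] [-16.7 160.8] [-15.2 160.7] [76.3  7.9]
[ 438.6 -148.7   46. ]
[428.7 -55.   46. ]
[452.4  35.6  46. ]
```

```bash
python3 -m jog '[[94,[0.43,0.5,0.4],0],[94,[0.43,0.5,0.4],0],[94,[0,0,0.83],0],[94,[0,0,0.83],0],[94,[0,0,0.83],0],[94,[0,0,0.83],0],[94,[0,0,0.83],0],[94,[0,0,0.83],0],[94,[0,0,0],0],[94,[0,0,0],0],[45,[0,0,0],0],[45,[0,0,0],0],[45,[0,0,0],0],[45,[0,0,0],0],[45,[0,0,0],0],[45,[0,0,0],0],[45,[0,0,-0.4],0],[45,[0,0,-0.4],0],[45,[0,0,-0.4],0],[45,[0,0,0],0]]' 20; python3 - <<'E'
from h import *
s=read_state();p=s['eef_pos'];print(p,s['finger_gap'],s['finger_force'])
print('to C',(-(475-p[0])/50,(-435-p[1])/50,(p[2]-21)/50))
E
```

```text
clock: 17.9
eef_pos: [439.1, -150.3, 73.9]
eef_rot: [-3.14, 0.003, -3.138]
wrist_force: [-0.7, 0.2, -1.9]
finger_gap: 54.2
finger_force: 19.7
[ 439.13008629 -150.33044929   73.91260068] 54.20267041486471 19.707436977150792
to C (np.float64(-0.717398274111032), np.float64(-5.693391014168307), np.float64(1.0582520135519236))
```

```bash
python3 -m jog '[[45,[-0.09,-0.712,0],0],[45,[-0.09,-0.712,0],0],[45,[-0.09,-0.712,0],0],[45,[-0.09,-0.712,0],0],[45,[-0.09,-0.712,0],0],[45,[-0.09,-0.712,0],0],[45,[-0.09,-0.712,0],0],[45,[-0.09,-0.712,0],0],[45,[0,0,0],0],[45,[0,0,0],0],[45,[0,0,0.4],0],[45,[0,0,0.4],0],[45,[0,0,0.23],0],[45,[0,0,0],0],[45,[0,0,0],0],[78,[0,0,0],0],[78,[0,0,0],0],[78,[0,0,0],0],[78,[0,0,-0.5],0],[78,[0,0,-1],0]]' 20; python3 -m jog '[[94,[0.1,0.7,-0.8],0],[94,[0.1,0.8,-0.8],0],[94,[0.1,0.8,-0.8],0],[94,[0.1,0.8,-0.5],0],[94,[0.1,0.8,0],0],[94,[0.1,0.8,0],0],[94,[0.1,0.8,0],0],[94,[0.1,0.8,0],0],[94,[0,0,0],0],[94,[0,0,0],0]]' 20; python3 - <<'E'
from jars import *
im,K,M=jars(f='w8.png')
p=read_state()['eef_pos'];print(p)
h=cv2.cvtColor(im,cv2.COLOR_RGB2HSV)
cap=((h[...,1]<45)&(h[...,2]>185)).astype(np.uint8)
n,l,st,ce=cv2.connectedComponentsWithStats(cap)
for i in range(1,n):
    if 300<st[i,4]<4000: print(st[i],ce[i].round(),px2w(K,M,*ce[i],46)[:2].round(1))
E
```

```text
clock: 19.9
eef_pos: [473.6, -433.3, 93.0]
eef_rot: [3.137, -0.005, -3.139]
wrist_force: [-0.2, -0.1, 0.7]
finger_gap: 78.1
finger_force: 0.0
clock: 20.9
eef_pos: [435.7, -131.2, 229.0]
eef_rot: [-3.141, 0.001, -3.137]
wrist_force: [0.4, -1.2, 0.2]
finger_gap: 93.6
finger_force: 0.0
jar 0.62 [ 12. 226.] [ 475.9 -421.2]
[ 435.69760273 -132.20663762  228.58210482]
[ 333  163   47   46 1692] [356. 186.] [429. -51.]
[ 527  169   33   45 1204] [545. 192.] [434.8 148.5]
[ 421  187   47   45 1589] [444. 209.] [454.2  44.6]
[  0 209  19  41 575] [  7. 230.] [ 480.5 -426.8]
[436 307  36  41 738] [457. 320.] [589.9  78.9]
[134 392  20  28 321] [142. 406.] [ 717.6 -305.5]
```

```bash
python3 -m jog '[[94,[0.065,0.79,0.3],0],[94,[0.065,0.79,0.3],0],[94,[0,0,0.75],0],[94,[0,0,0.75],0],[94,[0,0,0.75],0],[94,[0,0,0.75],0],[94,[0,0,0.73],0],[94,[0,0,0],0],[94,[0,0,0],0],[45,[0,0,0],0],[45,[0,0,0],0],[45,[0,0,0],0],[45,[0,0,0],0],[45,[0,0,0],0],[45,[0,0,0],0],[45,[0,0,-0.7],0],[45,[0,0,-0.7],0],[45,[0,0,0],0]]' 20; python3 -m jog '[[45,[-0.244,-0.75,0],0],[45,[-0.244,-0.75,0],0],[45,[-0.244,-0.75,0],0],[45,[-0.244,-0.75,0],0],[45,[-0.244,-0.75,0],0],[45,[-0.244,-0.75,0],0],[45,[-0.244,-0.75,0],0],[45,[-0.244,-0.75,0],0],[45,[-0.244,-0.75,0],0],[45,[-0.244,-0.75,0],0],[45,[0,0,0],0],[45,[0,0,0],0]]' 20
```

```text
clock: 22.8
eef_pos: [430.7, -52.9, 85.5]
eef_rot: [-3.14, 0.006, -3.138]
wrist_force: [0.2, -1.1, -1.3]
finger_gap: 54.1
finger_force: 19.7
clock: 24.0
eef_pos: [551.4, -427.1, 79.9]
eef_rot: [3.14, -0.002, -3.139]
wrist_force: [-0.1, 0.6, -1.3]
finger_gap: 54.2
finger_force: 19.7
```

```bash
python3 -m jog '[[45,[0,0,0.5],0],[45,[0,0,0.5],0],[45,[0,0,0.2],0],[45,[0,0,0],0],[45,[0,0,0],0]]' 20; python3 -m jog '[[78,[0,0,0],0],[78,[0,0,0],0],[78,[0,0,0],0],[78,[0,0,-0.5],0],[78,[0,0,-0.8],0],[94,[0.25,0.7,-0.8],0],[94,[0.25,0.8,-0.7],0],[94,[0.25,0.8,-0.7],0],[94,[0.25,0.8,-0.5],0],[94,[0.25,0.8,0],0],[94,[0.25,0.8,0],0],[94,[0.25,0.8,0],0],[94,[0.25,0.8,0],0],[94,[0,0.8,0],0],[94,[0,0.5,0],0],[94,[0,0,0],0],[94,[0,0,0],0],[94,[0,0,0],0]]' 20; cat > caps.py <<'E'
from h import *
im,K,M=shot('wrist','caps.png')
p=read_state()['eef_pos'];print(p)
h=cv2.cvtColor(im,cv2.COLOR_RGB2HSV)
cap=((h[...,1]<45)&(h[...,2]>185)).astype(np.uint8)
n,l,st,ce=cv2.connectedComponentsWithStats(cap)
for i in range(1,n):
    if 300<st[i,4]<4000: print(st[i],ce[i].round(),px2w(K,M,*ce[i],46)[:2].round(1))
E
python3 caps.py
```

```text
clock: 24.5
eef_pos: [552.3, -426.9, 22.9]
eef_rot: [-3.141, 0.001, -3.138]
wrist_force: [-0.5, -0.5, -1.5]
finger_gap: 54.7
finger_force: 20.0
clock: 26.3
eef_pos: [454.1, -57.8, 212.8]
eef_rot: [-3.141, 0.0, -3.139]
wrist_force: [0.1, 0.1, 0.7]
finger_gap: 93.9
finger_force: 0.0
[454.01735297 -57.94646123 212.68720169]
[ 468  152   51   49 1896] [493. 176.] [433.5 154.1]
[ 537  157   23  134 1876] [551. 233.] [494.  225.4]
[ 357  172   49   48 1809] [381. 195.] [454.   44.5]
```

```bash
python3 -m jog '[[94,[0,0.7,0.3],0],[94,[0,0.7,0.3],0],[94,[0,0.63,0.3],0],[94,[0,0,0.8],0],[94,[0,0,0.8],0],[94,[0,0,0.8],0],[94,[0,0,0.71],0],[94,[0,0,0],0],[94,[0,0,0],0],[45,[0,0,0],0],[45,[0,0,0],0],[45,[0,0,0],0],[45,[0,0,0],0],[45,[0,0,0],0],[45,[0,0,0],0],[45,[0,0,-0.7],0],[45,[0,0,-0.7],0],[45,[0,0,0],0],[45,[0,0,0],0]]' 20; python3 -m jog '[[45,[-0.013,-0.709,0],0],[45,[-0.013,-0.709,0],0],[45,[-0.013,-0.709,0],0],[45,[-0.013,-0.709,0],0],[45,[-0.013,-0.709,0],0],[45,[-0.013,-0.709,0],0],[45,[-0.013,-0.709,0],0],[45,[-0.013,-0.709,0],0],[45,[-0.013,-0.709,0],0],[45,[0,0,0],0],[45,[0,0,0],0],[45,[0,0,0],0],[45,[0,0,0.5],0],[45,[0,0,0.5],0],[45,[0,0,0.24],0],[45,[0,0,0],0],[45,[0,0,0],0]]' 20
```

```text
clock: 28.25
eef_pos: [453.7, 44.4, 82.2]
eef_rot: [3.142, 0.001, -3.139]
wrist_force: [-0.8, -0.4, -2.6]
finger_gap: 54.0
finger_force: 19.6
clock: 29.95
eef_pos: [460.8, -274.3, 20.6]
eef_rot: [-3.141, 0.0, -3.138]
wrist_force: [-0.0, -0.2, -1.1]
finger_gap: 55.2
finger_force: 20.0
```

```bash
python3 -m jog '[[78,[0,0,0],0],[78,[0,0,0],0],[78,[0,0,0],0],[78,[0,0,-0.5],0],[78,[0,0,-0.8],0],[94,[0.05,0.7,-0.8],0],[94,[0.05,0.8,-0.7],0],[94,[0.05,0.8,-0.7],0],[94,[0.05,0.8,-0.5],0],[94,[0.05,0.8,0],0],[94,[0.05,0.8,0],0],[94,[0.05,0.8,0],0],[94,[0.05,0.8,0],0],[94,[0,0.8,0],0],[94,[0,0,0],0],[94,[0,0,0],0],[94,[0,0,0],0]]' 20; python3 caps.py
```

```text
clock: 31.65
eef_pos: [439.9, 72.6, 213.7]
eef_rot: [-3.141, 0.0, -3.139]
wrist_force: [-0.6, -0.5, 0.7]
finger_gap: 93.8
finger_force: 0.0
[439.9943389   72.43164021 213.64189649]
[ 336  166   49   47 1826] [360. 189.] [433.4 154. ]
[ 160  310  137   43 3345] [225. 329.] [596.7  10.9]
[148 391 151  10 851] [209. 394.] [687.1 -11.7]
[359 401  69  19 398] [393. 408.] [707.6 212.6]
```

```bash
python3 -m jog '[[94,[0.065,0.8,0.3],0],[94,[0.065,0.81,0.3],0],[94,[0,0,0.86],0],[94,[0,0,0.86],0],[94,[0,0,0.86],0],[94,[0,0,0.85],0],[94,[0,0,0],0],[94,[0,0,0],0],[45,[0,0,0],0],[45,[0,0,0],0],[45,[0,0,0],0],[45,[0,0,0],0],[45,[0,0,0],0],[45,[0,0,0],0],[45,[0,0,-0.7],0],[45,[0,0,-0.7],0],[45,[0,0,0],0],[45,[0,0,0],0]]' 20; python3 -m jog '[[45,[-0.171,-0.702,0],0],[45,[-0.171,-0.702,0],0],[45,[-0.171,-0.702,0],0],[45,[-0.171,-0.702,0],0],[45,[-0.171,-0.702,0],0],[45,[-0.171,-0.702,0],0],[45,[-0.171,-0.702,0],0],[45,[-0.171,-0.702,0],0],[45,[-0.171,-0.702,0],0],[45,[-0.171,-0.702,0],0],[45,[-0.171,-0.702,0],0],[45,[-0.171,-0.702,0],0],[45,[0,0,0],0],[45,[0,0,0],0],[45,[0,0,0.5],0],[45,[0,0,0.5],0],[45,[0,0,0.24],0],[45,[0,0,0],0],[45,[0,0,0],0]]' 20
```

```text
clock: 33.5
eef_pos: [433.2, 153.9, 82.1]
eef_rot: [3.141, 0.001, -3.138]
wrist_force: [-0.7, -0.2, -1.2]
finger_gap: 54.5
finger_force: 19.8
clock: 35.4
eef_pos: [537.1, -266.4, 20.1]
eef_rot: [3.141, -0.0, -3.138]
wrist_force: [-0.2, -0.3, -0.8]
finger_gap: 55.2
finger_force: 20.0
```

```bash
python3 -m jog '[[78,[0,0,0],0],[78,[0,0,0],0],[78,[0,0,0],0],[78,[0,0,-0.5],0],[78,[0,0,-0.8],0],[78,[0,0,-0.8],0],[78,[0,0,-0.8],0],[78,[0,0,-0.8],0],[78,[0,0,-0.8],0],[60,[0,0,-0.5],0],[60,[0,0.5,0],0],[60,[0,0.5,0],0],[60,[0,0.5,0],0],[60,[0,0,0],0],[60,[0,0,0],0],[60,[0,0,0],0]]' 20; python3 caps.py
python3 - <<'E'
from h import *
K,M=pose('wrist')
for r in regions_of('wrist','plunger_top'):
    u,v=r['rect'][:2];print(round(r['conf'],2),np.round(r['rect']),px2w(K,M,u,v,95).round(1))
E
```

```text
clock: 37.0
eef_pos: [536.8, -192.8, 270.1]
eef_rot: [-3.141, 0.0, -3.139]
wrist_force: [0.5, 0.3, -0.0]
finger_gap: 60.0
finger_force: 0.0
[ 536.72401123 -192.85341459  269.95241718]
[  37  107   45   45 1585] [ 59. 129.] [ 475.3 -438.3]
[  56  178   43   41 1309] [ 76. 198.] [ 554.5 -431.8]
[479 263  24  22 365] [490. 272.] [649.2  71.6]
[221 287  36  14 428] [239. 294.] [ 680.5 -243.8]
0.88 [385. 278.  31.  36.] [632.6 -75.7  95. ]
```

View pics/caps.png

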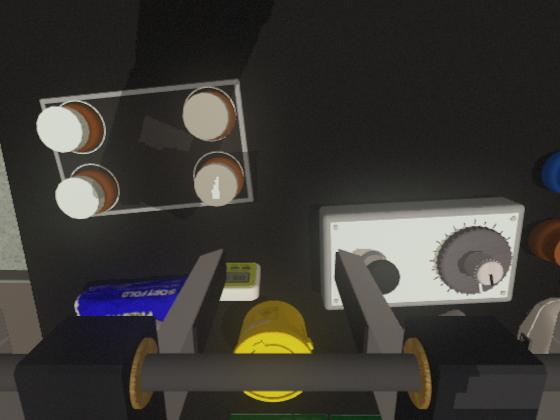

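All four jars stand upright on the pad's circles, with caps at (59,129), (76,198), (209,114), (216,184), and the dial still shows pointer and mark in line. Now the plunger.

```bash
python3 -m jog '[[0,[-0.4815,0.5695,0.4],0],[0,[-0.4815,0.5695,0.4],0],[0,[-0.4815,0.5695,0.4],0],[0,[-0.4815,0.5695,0.4],0],[0,[0,0,0.6],0],[0,[0,0,0.6],0],[0,[0,0,0.4],0],[0,[0,0,0],0],[0,[0,0,0],0],[0,[0,0,0],0],[0,[0,0,0],0]]' 20; python3 -m jog '[[0,[0,0,0.12],0],[0,[0,0,0.12],0],[0,[0,0,0.12],0],[0,[0,0,0.12],0],[0,[0,0,0],0],[0,[0,0,0],0]]' 20
```

```text
clock: 38.2
eef_pos: [633.3, -78.1, 111.5]
eef_rot: [-3.141, 0.002, -3.139]
wrist_force: [0.2, 0.1, -0.2]
finger_gap: 0.7
finger_force: 0.0
clock: 38.8
eef_pos: [632.8, -77.9, 86.2]
eef_rot: [-3.142, 0.0, -3.138]
wrist_force: [-1.7, 0.5, 6.5]
finger_gap: 0.5
finger_force: 2.8
```

```bash
python3 -m jog '[[0,[0,0,0.1],0],[0,[0,0,0.1],0],[0,[0,0,0.06],0],[0,[0,0,0],0],[0,[0,0,0],0],[0,[0,0,0],0],[0,[0,0,0],0]]' 20
```

```text
clock: 39.5
eef_pos: [633.8, -78.0, 78.7]
eef_rot: [-3.141, 0.004, -3.138]
wrist_force: [-21.7, 3.6, 48.7]
finger_gap: 0.4
finger_force: 24.4
```

```bash
python3 -m jog '[[0,[0,0,-0.3],0],[0,[0,0,-0.6],0],[0,[0,0,-0.8],0],[0,[0,0,-0.8],0],[0,[0,0,-0.8],0],[94,[0.494,-0.564,0],0],[94,[0.494,-0.564,0],0],[94,[0.494,-0.564,0],0],[94,[0.494,-0.564,0],0],[94,[0.494,-0.564,0],0],[94,[0.494,-0.564,0],0],[94,[0.494,-0.564,0],0],[94,[0,0,0],0],[94,[0,0,0],0],[94,[0,0,0],0]]' 20; cat > caps.py <<'E'
from h import *
im,K,M=shot('wrist','caps.png')
p=read_state()['eef_pos'];print(p)
h=cv2.cvtColor(im,cv2.COLOR_RGB2HSV)
cap=((h[...,1]<60)&(h[...,2]>120)).astype(np.uint8)
cap=cv2.erode(cap,np.ones((3,3)))
n,l,st,ce=cv2.connectedComponentsWithStats(cap)
for i in range(1,n):
    if 300<st[i,4]<4500: print(st[i],ce[i].round(),px2w(K,M,*ce[i],54)[:2].round(1))
E
python3 caps.py
```

```text
clock: 41.0
eef_pos: [460.9, -275.2, 237.9]
eef_rot: [3.141, -0.0, -3.138]
wrist_force: [0.3, -0.5, -0.5]
finger_gap: 77.2
finger_force: 0.0
[ 461.030117   -275.05483983  237.87065002]
[   4   18   79   74 1625] [30. 47.] [ 322.2 -510.6]
[ 257  168   47   46 1606] [281. 191.] [ 460.1 -273.3]
[   0  304   78   35 1170] [ 31. 313.] [ 607.7 -565.7]
[531 304  29  35 534] [549. 317.] [611.2  42.7]
[ 135  391  103   29 2778] [186. 406.] [ 741.5 -393.4]
[401 393  25  27 488] [415. 404.] [ 738.2 -101.1]
```

```bash
python3 - <<'E'
from h import *
for n in('wrist','side'):
    im,K,M=shot(n,'v_%s.png'%n)
    for q,zz in(('jar_1_mid',31),('plunger_top',95)):
        for r in regions_of(n,q):
            u,v=r['rect'][:2];print(n,q,round(r['conf'],2),np.round(r['rect']),px2w(K,M,u,v,zz).round(1))
E
```

```text
wrist jar_1_mid 0.63 [139. 200.  62.  54.] [ 476.9 -433.7   31. ]
wrist jar_1_mid 0.15 [285. 188.  49.  56.] [ 461.7 -268.4   31. ]
wrist plunger_top 0.24 [539. 312.  41.  29.] [578.9  -4.8  95. ]
side jar_1_mid 0.79 [338. 351.  24.  32.] [ 469.8 -438.2   31. ]
side plunger_top 0.27 [339. 349.  23.  29.] [ 448.6 -464.1   95. ]
```

```bash
python3 -m jog '[[94,[0,0.01,0.7],0],[94,[0,0,0.8],0],[94,[0,0,0.8],0],[94,[0,0,0.8],0],[94,[0,0,0.8],0],[94,[0,0,0.45],0],[94,[0,0,0],0],[94,[0,0,0],0],[45,[0,0,0],0],[45,[0,0,0],0],[45,[0,0,0],0],[45,[0,0,0],0],[45,[0,0,0],0],[45,[0,0,0],0],[45,[0,0,-0.7],0],[45,[0,0,-0.7],0],[45,[0,0,-0.7],0],[45,[0,0,0],0]]' 20; python3 -m jog '[[45,[0.05,0.7,0],0],[45,[0.05,0.8,0],0],[45,[0.05,0.8,0],0],[45,[0.05,0.8,0],0],[45,[0.05,0.8,0],0],[45,[0.05,0.8,0],0],[45,[0.05,0.8,0],0],[45,[0.05,0.8,0],0],[45,[0.05,0.8,0],0],[45,[0.05,0.8,0],0],[45,[0.05,0.8,0],0],[45,[0.05,0.8,0],0],[45,[0.05,0.8,0],0],[45,[0,0,0],0],[45,[0,0,0],0],[45,[0,0,0],0]]' 20;python3 - <<'E'
from h import *
im,K,M=shot('wrist','w9.png');print(read_state()['eef_pos'])
E
```

```text
clock: 43.15
eef_pos: [462.0, -276.4, 129.9]
eef_rot: [-3.138, 0.006, -3.138]
wrist_force: [-0.0, -0.2, -2.5]
finger_gap: 54.5
finger_force: 19.6
clock: 44.75
eef_pos: [426.2, 238.7, 125.0]
eef_rot: [-3.141, -0.001, -3.139]
wrist_force: [0.2, -1.4, -2.0]
finger_gap: 53.8
finger_force: 19.6
[426.40142147 238.57792438 125.19828127]
```

View pics/w9.png

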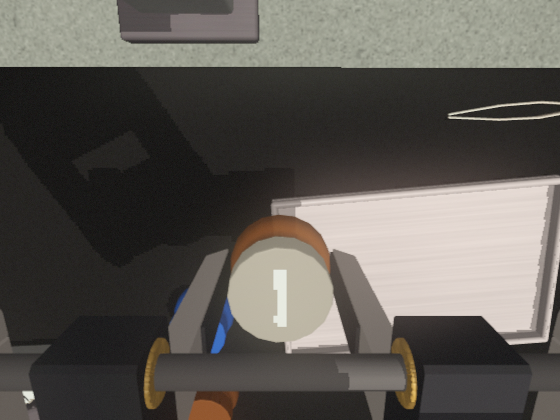

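The held jar is at (281,285), and the tray's rim corners are near (273,202), (559,180), (549,342), (287,352).

```bash
python3 - <<'E'
from h import *
K,M=pose('wrist')
P=[px2w(K,M,*p,17)[:2] for p in((273,202),(559,180),(549,342),(287,352))]
for p in P:print(p.round(1))
print(np.mean(P,0)); d=P[1]-P[0];print(np.hypot(*d),np.arctan2(-d[0],d[1])); e=P[3]-P[0];print(np.hypot(*e),np.arctan2(e[1],e[0]))
E
```

```text
[418.1 233.5]
[398.8 470.1]
[555.1 495.7]
[567.  246.4]
[484.75711089 361.43054799]
237.41985198991748 0.08146116783093418
149.39863765585162 0.08672087532051174
```

```bash
python3 -m jog '[[45,[-0.074,0.726,0],0],[45,[-0.074,0.726,0],0],[45,[-0.074,0.726,0],0],[45,[-0.074,0.726,0],0],[45,[-0.074,0.726,0],0],[45,[0,0,0],0],[45,[0,0,0],0],[45,[0,0,0.7],0],[45,[0,0,0.7],0],[45,[0,0,0.5],0],[45,[0,0,0.24],0],[45,[0,0,0],0],[45,[0,0,0],0]]' 20; python3 -m jog '[[74,[0,0,0],0],[74,[0,0,0],0],[74,[0,0,0],0],[74,[0,0,-0.5],0],[74,[0,0,-0.8],0],[74,[0,0,-0.9],0],[94,[0,-0.8,-0.9],0],[94,[0,-0.8,-0.5],0],[94,[0,-0.9,-0.5],0],[94,[0,-0.9,0],0],[94,[-0.2,-0.9,0],0],[94,[-0.2,-0.9,0],0],[94,[-0.2,-0.9,0],0],[94,[-0.2,-0.9,0],0],[94,[-0.2,-0.9,0],0],[94,[-0.2,-0.9,0],0],[94,[-0.2,-0.9,0],0],[94,[-0.2,-0.9,0],0]]' 20;  python3 -m jog '[[94,[-0.2,-0.9,0],0],[94,[0,-0.9,0],0],[94,[0,-0.5,0],0],[94,[0,0,0],0],[94,[0,0,0],0],[94,[0,0,0],0]]' 20;python3 caps.py
```

```text
clock: 46.1
eef_pos: [445.0, 421.0, 19.8]
eef_rot: [3.141, 0.001, -3.139]
wrist_force: [0.2, -0.1, -1.9]
finger_gap: 54.9
finger_force: 20.0
clock: 47.9
eef_pos: [526.0, -102.4, 215.8]
eef_rot: [-3.141, 0.001, -3.138]
wrist_force: [0.5, -0.2, 0.0]
finger_gap: 94.2
finger_force: 0.0
clock: 48.5
eef_pos: [536.4, -214.4, 215.5]
eef_rot: [3.142, 0.0, -3.137]
wrist_force: [-0.7, -0.6, -0.2]
finger_gap: 94.0
finger_force: 0.0
[ 536.45029374 -214.33160396  215.50929227]
[  22   90   91  144 4491] [ 59. 161.] [ 501.9 -426.9]
[ 203  173   49   47 1750] [227. 196.] [ 536.4 -266. ]
[216 287  58  39 759] [246. 318.] [ 674.5 -250.6]
[530 286  30  29 622] [546. 300.] [650.7  75.5]
[189 308  21  45 552] [199. 332.] [ 693.1 -303.5]
[126 392  47  28 823] [147. 405.] [ 793.7 -371.8]
```

```bash
python3 -m jog '[[94,[0,-0.52,0.3],0],[94,[0,-0.52,0.3],0],[94,[0,0,0.8],0],[94,[0,0,0.8],0],[94,[0,0,0.8],0],[94,[0,0,0.6],0],[94,[0,0,0.31],0],[94,[0,0,0],0],[94,[0,0,0],0],[45,[0,0,0],0],[45,[0,0,0],0],[45,[0,0,0],0],[45,[0,0,0],0],[45,[0,0,0],0],[45,[0,0,0],0],[45,[0,0,-0.7],0],[45,[0,0,-0.7],0],[45,[0,0,-0.7],0],[45,[0,0,0],0]]' 20; python3 -m jog '[[45,[0.024,0.814,0],0],[45,[0.024,0.814,0],0],[45,[0.024,0.814,0],0],[45,[0.024,0.814,0],0],[45,[0.024,0.814,0],0],[45,[0.024,0.814,0],0],[45,[0.024,0.814,0],0],[45,[0.024,0.814,0],0],[45,[0.024,0.814,0],0],[45,[0.024,0.814,0],0],[45,[0.024,0.814,0],0],[45,[0.024,0.814,0],0],[45,[0.024,0.814,0],0],[45,[0.024,0.814,0],0],[45,[0.024,0.814,0],0],[45,[0.024,0.814,0],0],[45,[0.024,0.814,0],0],[45,[0,0,0],0],[45,[0,0,0],0],[45,[0,0,0],0]]' 20
```

```text
clock: 50.45
eef_pos: [538.1, -268.4, 129.5]
eef_rot: [-3.138, 0.006, -3.138]
wrist_force: [0.2, -0.5, -1.8]
finger_gap: 54.5
finger_force: 20.0
clock: 52.45
eef_pos: [513.9, 423.3, 123.9]
eef_rot: [-3.141, -0.001, -3.139]
wrist_force: [-0.3, 0.1, -0.9]
finger_gap: 54.5
finger_force: 20.0
```

```bash
python3 -m jog '[[45,[0,0,0.7],0],[45,[0,0,0.7],0],[45,[0,0,0.5],0],[45,[0,0,0.24],0],[45,[0,0,0],0],[45,[0,0,0],0],[45,[0,0,0],0],[74,[0,0,0],0],[74,[0,0,0],0],[74,[0,0,0],0],[74,[0,0,-0.5],0],[74,[0,0,-0.8],0],[74,[0,0,-0.9],0],[94,[0,-0.8,-0.9],0],[94,[0,-0.8,-0.5],0],[94,[0,-0.9,-0.5],0]]' 20; python3 -m jog '[[94,[0,-0.9,0],0],[94,[0,-0.9,0],0],[94,[0,-0.9,0],0],[94,[0,-0.9,0],0],[94,[0,-0.9,0],0],[94,[0,-0.9,0],0],[94,[0,-0.9,0],0],[94,[0,-0.9,0],0],[94,[0,-0.9,0],0],[94,[0,-0.9,0],0],[94,[0,-0.9,0],0],[94,[0,-0.9,0],0],[94,[0,-0.9,0],0],[94,[0,-0.8,0],0],[94,[0,0,0],0],[94,[0,0,0],0],[94,[0,0,0],0]]' 20;python3 caps.py
```

```text
clock: 54.05
eef_pos: [514.0, 306.5, 215.9]
eef_rot: [3.141, 0.001, -3.137]
wrist_force: [1.0, -1.4, 0.9]
finger_gap: 92.6
finger_force: 0.0
clock: 55.75
eef_pos: [516.4, -316.6, 214.5]
eef_rot: [3.142, 0.0, -3.138]
wrist_force: [-0.1, 0.1, -0.2]
finger_gap: 93.8
finger_force: 0.0
[ 516.46725099 -316.40759167  214.64802316]
[ 149   97  207  156 2850] [227. 205.] [ 525.2 -368.2]
[ 133  129   53   50 2072] [158. 153.] [ 474.1 -432.2]
[307 303  60  40 774] [335. 334.] [ 674.2 -253.6]
[ 140  391  132   29 3451] [207. 406.] [ 773.6 -402. ]
```

```bash
python3 -m jog '[[94,[0.28,-0.78,0.2],0],[94,[0.28,-0.78,0.2],0],[94,[0.29,-0.77,0.2],0],[94,[0,0,0.8],0],[94,[0,0,0.8],0],[94,[0,0,0.8],0],[94,[0,0,0.6],0],[94,[0,0,0.29],0],[94,[0,0,0],0],[94,[0,0,0],0],[45,[0,0,0],0],[45,[0,0,0],0],[45,[0,0,0],0],[45,[0,0,0],0],[45,[0,0,0],0],[45,[0,0,-0.7],0],[45,[0,0,-0.7],0],[45,[0,0,-0.7],0],[45,[0,0,0],0]]' 20; python3 -m jog '[[45,[0.021,0.81,0],0],[45,[0.021,0.81,0],0],[45,[0.021,0.81,0],0],[45,[0.021,0.81,0],0],[45,[0.021,0.81,0],0],[45,[0.021,0.81,0],0],[45,[0.021,0.81,0],0],[45,[0.021,0.81,0],0],[45,[0.021,0.81,0],0],[45,[0.021,0.81,0],0],[45,[0.021,0.81,0],0],[45,[0.021,0.81,0],0],[45,[0.021,0.81,0],0],[45,[0.021,0.81,0],0],[45,[0.021,0.81,0],0],[45,[0.021,0.81,0],0],[45,[0.021,0.81,0],0],[45,[0.021,0.81,0],0],[45,[0,0,0],0],[45,[0,0,0],0]]' 20
```

```text
clock: 57.7
eef_pos: [475.4, -435.6, 130.1]
eef_rot: [-3.136, 0.005, -3.138]
wrist_force: [0.7, -0.7, -1.1]
finger_gap: 48.3
finger_force: 20.0
clock: 59.7
eef_pos: [452.3, 294.8, 123.8]
eef_rot: [-3.141, -0.001, -3.137]
wrist_force: [0.5, -0.4, -1.3]
finger_gap: 48.5
finger_force: 20.0
```

```bash
python3 - <<'E'
from h import *
im,K,M=shot('wrist','w10.png')
E
```

```text
(no output)
```

View pics/w10.png

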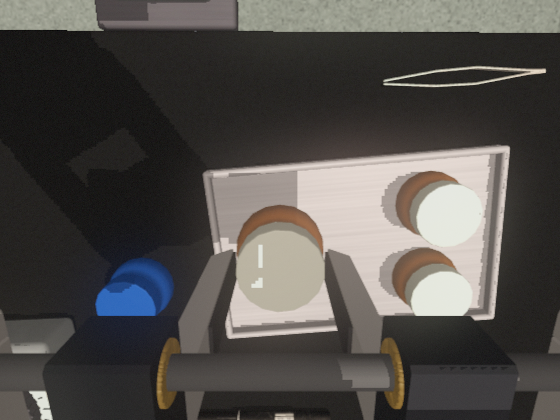

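```bash
python3 - <<'E'
from h import *
K,M=pose('wrist');p=read_state()['eef_pos'];print(p)
Mi=np.linalg.inv(M)
# standing jars: cap width
for u,v,w in((447.5,214,68),(441.5,293,60)):
    P=px2w(K,M,u,v,50);d=(Mi@np.append(P,1))[2];print(P.round(1),'cap dia',w*d/353.3)
def at(u,v,w,D,Mx):
    d=353.3*D/w;c=np.linalg.solve(K,[u,v,1.])*d
    return (Mx@np.append(c,1))[:3]
for D in(50,52,54,56):print(D,(at(280.5,266.5,89,D,M)-p).round(1))
M9=T([426.4,238.6,125.2],[np.pi,0,-3.139])@np.array(calibration('wrist')['hand_eye'])
for D in(50,52,54,56):print('w9',D,(at(281,288,104,D,M9)-[426.4,238.6,125.2]).round(1))
E
```

```text
[452.56357741 294.10798016 124.02656076]
[444.2 420.4  50. ] cap dia 50.97484357375747
[510.2 424.7  50. ] cap dia 48.132804874417374
50 [ 1.6  1.2 -2. ]
52 [ 5.   1.2 -9.3]
54 [  8.3   1.2 -16.5]
56 [ 11.7   1.2 -23.8]
w9 50 [-0.7  1.3 27.2]
w9 52 [ 2.6  1.4 21.1]
w9 54 [ 5.9  1.4 15. ]
w9 56 [9.2 1.4 8.9]
```

The held jar sits about 28 mm low in the grip. It is held by its cap (gap 48.5), because the lift started before the fingers had finished closing. It is still upright, so I lower it gently with force checks.

```bash
python3 -m jog '[[45,[-0.05,0.04,0.2],0],[45,[0,0,0.3],0],[45,[0,0,0.3],0],[45,[0,0,0.3],0],[45,[0,0,0.2],0],[45,[0,0,0.1],0],[45,[0,0,0],0],[45,[0,0,0],0],[45,[0,0,0],0]]' 20; python3 -m jog '[[45,[0,0,0.04],0],[45,[0,0,0.03],0],[45,[0,0,0],0],[45,[0,0,0],0],[45,[0,0,0],0]]' 20;
```

```text
clock: 60.65
eef_pos: [455.7, 296.8, 55.4]
eef_rot: [3.141, 0.001, -3.139]
wrist_force: [0.6, -0.9, -1.4]
finger_gap: 48.7
finger_force: 20.0
clock: 61.15
eef_pos: [455.4, 296.8, 51.4]
eef_rot: [3.142, 0.0, -3.138]
wrist_force: [-0.1, 0.1, -1.0]
finger_gap: 48.8
finger_force: 20.0
```

```bash
python3 -m jog '[[45,[0,0,0.04],0],[45,[0,0,0.03],0],[45,[0,0,0],0],[45,[0,0,0],0],[45,[0,0,0],0]]' 20; python3 -m jog '[[45,[0,0,0.03],0],[45,[0,0,0.02],0],[45,[0,0,0],0],[45,[0,0,0],0],[45,[0,0,0],0]]' 20;
```

```text
clock: 61.65
eef_pos: [455.4, 296.7, 47.9]
eef_rot: [-3.142, 0.0, -3.139]
wrist_force: [0.3, 0.2, -1.1]
finger_gap: 48.3
finger_force: 20.0
clock: 62.15
eef_pos: [456.0, 296.7, 46.8]
eef_rot: [3.141, 0.002, -3.139]
wrist_force: [-3.0, -5.3, 15.3]
finger_gap: 48.8
finger_force: 20.0
```

```bash
python3 -m jog '[[45,[0,0,-0.03],0],[45,[0,0,0],0],[74,[0,0,0],0],[74,[0,0,0],0],[74,[0,0,0],0],[74,[0,0,0],0],[74,[0,0,-0.5],0],[74,[0,0,-0.8],0],[74,[0,0,-0.9],0],[94,[0,-0.3,-0.8],0],[94,[0,-0.3,-0.5],0],[94,[0,0,0],0],[94,[0,0,0],0],[94,[0,0,0],0]]' 20; python3 caps.py; python3 - <<'E'
import cv2
a=cv2.imread('pics/caps.png');cv2.imwrite('pics/c6.png',cv2.resize(a,(448,336)))
E
```

```text
clock: 63.55
eef_pos: [455.0, 266.9, 220.4]
eef_rot: [-3.141, -0.002, -3.138]
wrist_force: [0.0, -0.0, -0.4]
finger_gap: 94.2
finger_force: 0.0
[455.03011057 266.92589699 220.32887596]
[ 167    0   80   32 1056] [217.  19.] [295.6 211.9]
[   0  288  128   37 2861] [ 66. 302.] [576.3  31.8]
[353 378 137   9 840] [412. 381.] [680.6 425. ]
[191 393  21  27 326] [201. 406.] [717.6 172.1]
[256 393  25  27 528] [269. 406.] [716.9 255.2]
[ 313  392  102   28 2267] [369. 407.] [719.3 377. ]
```

View pics/c6.png

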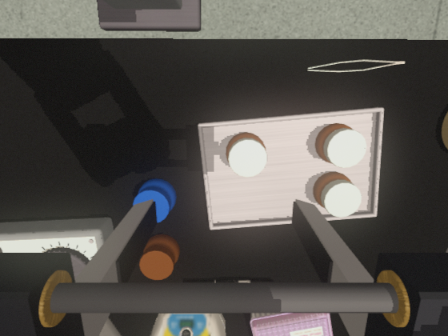

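All three jars stand upright in the tray, with caps at (247,155), (347,148), (340,197) in the reduced picture. Now the last jar.

```bash
python3 -m jog '[[94,[-0.12,-0.85,0],0],[94,[-0.12,-0.85,0],0],[94,[-0.12,-0.85,0],0],[94,[-0.12,-0.85,0],0],[94,[-0.12,-0.85,0],0],[94,[-0.12,-0.85,0],0],[94,[-0.12,-0.85,0],0],[94,[-0.12,-0.85,0],0],[94,[-0.12,-0.85,0],0],[94,[-0.12,-0.85,0],0],[94,[-0.12,-0.85,0],0],[94,[-0.12,-0.85,0],0],[94,[-0.12,-0.85,0],0],[94,[-0.12,-0.85,0],0],[94,[-0.12,-0.85,0],0],[94,[0,0,0],0],[94,[0,0,0],0],[94,[0,0,0],0]]' 20;python3 caps.py; python3 - <<'E'
from h import *
K,M=pose('wrist')
for r in regions_of('wrist','jar_1_mid'):
    u,v=r['rect'][:2];print(round(r['conf'],2),np.round(r['rect']),px2w(K,M,u,v,31).round(1))
print(w2px(K,M,[552.3,-427,54]))
E
```

```text
clock: 65.4
eef_pos: [547.7, -369.3, 221.2]
eef_rot: [3.141, -0.001, -3.138]
wrist_force: [-0.6, 0.4, 0.5]
finger_gap: 94.0
finger_force: 0.0
[ 547.73711448 -369.21506456  221.63848901]
[ 177   65  226  158 4058] [272. 161.] [ 513.6 -376.8]
[ 371  251   95  101 2701] [420. 311.] [ 679.4 -212.2]
[349 275  33  40 433] [363. 302.] [ 668.4 -276.3]
[326 295  11  58 370] [331. 327.] [ 700.  -309.9]
[ 215  336  101   17 1267] [268. 346.] [ 725.2 -381.4]
[296 365  38  23 517] [317. 373.] [ 763.7 -323.8]
[ 181  391  129   29 2525] [235. 403.] [ 807.5 -421.6]
[ 103  393   52   27 1273] [129. 406.] [ 811.9 -551.6]
[426 392  32  28 617] [444. 404.] [ 808.  -167.9]
[222.06351324 199.2618259 ]
```

```bash
python3 - <<'E'
from h import *
im,K,M=shot('wrist');h=cv2.cvtColor(im,cv2.COLOR_RGB2HSV)
print(h[185:215:6,200:250:6,1]);print(h[185:215:6,200:250:6,2])
print(h[90:280:12,170:420:15,2])
c=cv2.HoughCircles(cv2.medianBlur(im[...,0],5),cv2.HOUGH_GRADIENT,1.2,25,param1=80,param2=22,minRadius=17,maxRadius=30)
if c is not None:
  for u,v,r in c[0][:12]: print(np.round((u,v,r)),h[int(v),int(u)],px2w(K,M,u,v,54)[:2].round())
amber=cv2.inRange(h,(2,120,40),(18,255,220));n,l,st,ce=cv2.connectedComponentsWithStats(amber)
for i in range(1,n):
    if st[i,4]>150: print('amber',st[i],px2w(K,M,*ce[i],20)[:2].round())
E
```

```text
[[ 35  27  27  27  27  27   0  32 140]
 [ 26  27  26  27  26  17   0  20 108]
 [ 29  27  27  26  27   0   0   9  68]
 [ 31  27  27  26   0   0   0   9 127]
 [ 23  26  27  11   0   0   0   9  26]]
[[161 225 226 226 226 226 255 174 171]
 [223 225 225 226 226 237 255 231 165]
 [223 224 224 225 226 255 255 249 161]
 [198 224 224 225 255 255 255 248 166]
 [120 223 224 247 255 255 255 248  87]]
[[ 43 155 110  52  50  49  52  52  74  73  76  79  81  79  77  79  59]
 [ 42  53  54  52  54  56  54  65  75  77  79  80  78  79  80 205  58]
 [ 46  75  56  55  57 175  56  77  79  78  77  77  77  80  80  81  62]
 [ 47 155  56  57  58 166  78  78  76  79  76  77  78  79  77  80  62]
 [ 63 164  61  64  64  63  80  79  76  76  76  77  80  81  83  83  62]
 [ 64 124  62  68  70  75  85  83  80  75  76  77  75  81 150  81  64]
 [ 55  58  72 154 111  77  69  84  80  78  77  76  78  79  81 107  62]
 [ 56  63  76 158 164 119  79  87  83  79  79  77  80  81  81 228  64]
 [ 59  65 143 226 227 161  82  90  81  81  78  78  77  81  82  82  63]
 [ 62  69 223 225 255 225  87  89  83  81  78  81 113  81 230  91  60]
 [ 61  69 130 224 255 145  84 164 210 212 180  61  64  62  63  62  61]
 [ 57  65  82  87 181  86  79  72  67  63  61  60  62  60  61  60  61]
 [ 61  70  76  81  84  82  77  70  65  62  60  59  62  63  62  61  58]
 [ 67  64  69  73  73  72  67  65  61  59  58  61  62  61  61  64  60]
 [144 137  64  65  65  66  65  61  60  59  57  60  62  62 145 103  58]
 [144  47  62  63  62  62  59  58  60  62  60  64  57  75  76 144  62]]
[369. 175.  27.] [16 35 81] [ 527. -280.]
[218. 117.  29.] [21 31 57] [ 472. -428.]
[368. 105.  29.] [15 38 80] [ 460. -286.]
[223. 199.  24.] [ 21  27 226] [ 552. -427.]
[307. 328.  25.] [122 181 217] [ 703. -337.]
amber [206 167  47  40 327] [ 537. -417.]
```

```bash
python3 -m jog '[[94,[-0.045,-0.58,0.3],0],[94,[-0.045,-0.58,0.3],0],[94,[0,0,0.8],0],[94,[0,0,0.8],0],[94,[0,0,0.8],0],[94,[0,0,0.7],0],[94,[0,0,0.33],0],[94,[0,0,0],0],[94,[0,0,0],0],[45,[0,0,0],0],[45,[0,0,0],0],[45,[0,0,0],0],[45,[0,0,0],0],[45,[0,0,0],0],[45,[0,0,0],0],[45,[0,0,0],0],[45,[0,0,-0.7],0],[45,[0,0,-0.7],0],[45,[0,0,-0.7],0],[45,[0,0,0],0]]' 20; python3 -m jog '[[45,[0.028,0.81,0],0],[45,[0.028,0.81,0],0],[45,[0.028,0.81,0],0],[45,[0.028,0.81,0],0],[45,[0.028,0.81,0],0],[45,[0.028,0.81,0],0],[45,[0.028,0.81,0],0],[45,[0.028,0.81,0],0],[45,[0.028,0.81,0],0],[45,[0.028,0.81,0],0],[45,[0.028,0.81,0],0],[45,[0.028,0.81,0],0],[45,[0.028,0.81,0],0],[45,[0.028,0.81,0],0],[45,[0.028,0.81,0],0],[45,[0.028,0.81,0],0],[45,[0.028,0.81,0],0],[45,[0.028,0.81,0],0],[45,[0,0,0],0],[45,[0,0,0],0]]' 20
```

```text
clock: 67.55
eef_pos: [553.6, -429.7, 131.1]
eef_rot: [-3.136, 0.006, -3.138]
wrist_force: [0.5, -0.8, -0.7]
finger_gap: 54.5
finger_force: 19.7
clock: 69.55
eef_pos: [524.1, 300.8, 124.3]
eef_rot: [-3.141, -0.001, -3.137]
wrist_force: [-0.9, -0.4, -1.4]
finger_gap: 53.7
finger_force: 19.7
```

```bash
python3 -m jog '[[45,[-0.06,0.03,0.7],0],[45,[0,0,0.7],0],[45,[0,0,0.5],0],[45,[0,0,0.25],0],[45,[0,0,0],0],[45,[0,0,0],0],[45,[0,0,0],0],[74,[0,0,0],0],[74,[0,0,0],0],[74,[0,0,0],0],[74,[0,0,0],0],[74,[0,0,-0.5],0],[74,[0,0,-0.8],0],[74,[0,0,-0.9],0],[94,[0,-0.3,-0.8],0],[94,[0,-0.6,-0.8],0],[94,[0,-0.8,-0.8],0],[94,[0,-0.7,-0.8],0],[94,[0,0,0],0],[94,[0,0,0],0]]' 20; python3 - <<'E' 2>/dev/null
from lines import *
im,K,M=shot('wrist','w12.png')
print(read_state()['eef_pos'],fit(im,K,M,(628,40.8)))
E
```

```text
clock: 71.55
eef_pos: [528.2, 188.3, 281.3]
eef_rot: [3.141, 0.001, -3.14]
wrist_force: [0.0, 0.5, -0.0]
finger_gap: 93.9
finger_force: 0.0
[527.80279177 188.86339349 280.0801424 ] {'pointer': (-1.536, (np.float64(629.87), np.float64(41.12)), 1.4), 'mark': (-1.239, (np.float64(656.67), np.float64(31.65)), 26.9)}
```

View pics/w12.png

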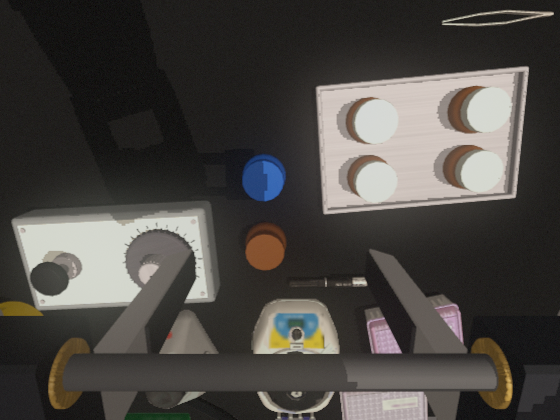

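All four jars stand upright in the tray, with caps at (372,121), (487,109), (376,179), (482,171). The marker is in its place at (330,282). The dial is hidden by a finger here, so I check it numerically from above.

```bash
python3 -m jog '[[94,[-0.5,-0.73,0.3],0],[94,[-0.5,-0.73,0.3],0],[94,[-0.5,-0.73,0.3],0],[94,[-0.5,-0.73,0.3],0],[94,[0,0,0.3],0],[94,[0,0,0.3],0],[94,[0,0,0],0],[94,[0,0,0],0],[94,[0,0,0],0],[94,[0,0,0],0]]' 20; python3 - <<'E' 2>/dev/null
from lines import *
for i in range(3):
    im,K,M=shot('wrist');print(read_state()['eef_pos'],fit(im,K,M,(628,40.8)))
E
```

```text
clock: 72.6
eef_pos: [628.7, 43.4, 191.5]
eef_rot: [3.142, 0.001, -3.138]
wrist_force: [0.5, 0.0, -0.5]
finger_gap: 94.2
finger_force: 0.0
[628.6177164   43.30920766 191.47929841] {'pointer': (0.286, (np.float64(634.82), np.float64(43.09)), 12.3), 'mark': (0.283, (np.float64(662.59), np.float64(51.08)), 11.4)}
[628.58417235  43.23723601 191.37713644] {'pointer': (0.282, (np.float64(634.78), np.float64(43.06)), 12.4), 'mark': (0.286, (np.float64(662.51), np.float64(51.04)), 11.4)}
[628.54882835  43.14539382 191.27675271] {'pointer': (0.289, (np.float64(634.78), np.float64(43.06)), 12.4), 'mark': (0.292, (np.float64(662.61), np.float64(51.11)), 12.3)}
```

The dial is still aligned, and the robot is touching nothing. Handing in.

```bash
python3 -c "
from cell import *
print(sign_off())"
```

```text
the job is handed in; nothing more can be done
None
```

The job is handed in: pointer in line with the ring's mark (within about 0.005 rad), plunger pressed to its stop with all four jars on the pad, and all four jars now upright in the tray, though one slipped about 28 mm in the grip on the way and was set down by its cap.

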